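Make room in the row and file a tube rack

TASK

File the yellow rack of sample tubes in the tray between the red and the blue rack: nudge the standing racks apart along the tray, gently, until there is room, then slide the yellow rack down into the gap until it stands flat on the tray floor. Keep the racks of the row standing in the tray (slide them, don't lift or tip them), never shove hard against the tray or slam anything down into it, and leave the other things on the table where they are.

Things in the scene. Friction and masses are not known exactly. Their poses are not given: they have to be found in the camera images.
- tray: grey tray frame fixed to the table, 146 x 300 mm outside, walls 6 mm thick, 22 mm tall. Racks stand in it in a row along its y, each with its length along x, in a width of 134 mm. Two black stop blocks, 82 mm tall, close the row: 235 mm apart, clamped rigidly as a pair, but anything up to 13 mm off the tray's middle (so stop faces at y = +-117.5 mm, +-13 mm). Origin: centre of the underside.
- floorplate: the tray's smooth steel floor, 134 x 288 mm, its top 5 mm above the table; origin: centre of its underside, same axes as the tray. Racks slide easily on it (friction about 0.12) until they come up against each other and a stop block. With the fifth rack in, the row has only 5 mm of play in all.
- rack_yellow: tube rack with yellow handle and bands, the one to put in; starts on the table. White, rigid, 0.2 to 0.35 kg, 130 mm long (x), 46 wide (y). Two end blocks (30 to 65 mm from the middle in x, 76 mm tall) hold capped tubes, tops at 92 mm; between them an open bay over the 26 mm tall foot. The blocks' lowest 8 mm taper in by 3 mm. Origin: centre of the underside, z up.
- yellow_handle (a point): top centre of the yellow rack's carrying handle, 76 mm above its underside. All racks have this handle: a flat upright plate in the middle of the bay, 10 mm thick (rack's y), 40 mm long (rack's x), free on both broad sides from 26 mm up to its top at 76 mm. Good for gripping and for pushing sideways with closed fingers.
- rack_red: tube rack of the same make, size and origin as the yellow one. Red handle and bands. Stands in the tray next to the blue one, on either side of it.
- rack_blue: tube rack of the same make, size and origin as the yellow one. Blue handle and bands. Stands in the tray next to the red one, 1 to 4 mm from it.
- spare_a: tube rack of the same make, size and origin as the yellow one. Grey handle and bands, white caps. Stands in the tray, in the row.
- spare_b: tube rack of the same make, size and origin as the yellow one. Grey handle and bands, white caps. Stands in the tray at the -y end of the row.
- sanitizer: clear pump bottle with white pump, 72 mm across, 200 mm tall; origin: centre of the underside. Bystander.
- tissues: purple pack of tissues, 110 x 170 x 60 mm; origin: centre of the underside. Bystander.
- phone: black phone lying flat, 155 x 75 x 9 mm; origin: centre of the underside. Bystander.
- labels: roll of paper labels lying flat, 84 mm across, 50 mm tall; origin: centre of the underside. Bystander.
Things that resemble listed ones, but are neither listed nor needed, are in the scene too. What is shaped like the rack_blue but orange or turquoise is not meant. What is shaped like the spare_a but pink is not meant.

How it is judged:
By the outcome, as a careful person would: the job done as asked, in the order asked, and still so for the second after the job is handed in, with the robot touching nothing.
It also fails if it takes over 69 s, if anything falls off the work surface, if the arm or the gripper's body presses on something with over 40 N, if the wrist force passes 120 N, or if a joint passes its speed limit or range.

ROBOT

A 7-joint arm with a two-finger parallel gripper is mounted at the origin on the work surface. World frame = base frame: x ahead of the robot, y to its left, z up, the work surface at z = 0. Lengths are in m, angles in rad, forces in N, time in s.
With the tool pointing down it reaches from about 0.35 to 0.9 m from the base axis. Payload 7.2 kg.
Tool frame: the origin (TCP) lies midway between the tips of the shut fingers; the grasp point (between the pads) lies 19 mm behind it; z points along the fingers, y is the line along which they close (so a half turn about z gives the same grasp; the last joint's range is limited). The gripper opens to 88 mm and grips with 3 to 60 N. Pads are 20 mm wide; open, the fingers measure 115 mm over their backs; the gripper's body (75 mm by 178 mm) begins 61 mm behind the grasp point.
Start: joints at [-0.068, 0.411, -0.013, 1.596, 0.006, 1.134, -0.082], TCP at [0.625, -0, 0.223] pointing down, gripper open.
Joint ranges: [-2.95, 2.95], [-0.29, 1.99], [-1.47, 1.44], [0.14, 2.54], [-1.03, 4.17], [0.13, 1.85], [-2.86, 2.86]. Speed limits (rad/s): [2.39, 2.39, 3.01, 3.01, 3.14, 3.14, 3.14].

INTERFACE

Orientations are given as a unit quaternion [w, x, y, z].
In Python, from workcell import r gives the robot as it stands. The module is installed in compiled form; this text tells all that it offers.
- The arm moves only by the shell command python3 -m inch 'ROWS' [FORCE]. ROWS is JSON, a list of rows, each an object of numbers: "wx", "wy", "wz": the turn, a rotation vector about the tool's x, y, z in rad; "tx", "ty", "tz": the shift along the tool's x, y, z in mm; "claw": the finger opening in mm, from 0 to 87.8. A call has 1 to 10 rows; each row is the pose to reach, as a shift and turn from the pose commanded when the call began, along the tool's axes at that moment; what a row does not reach only later rows make up. A row lasts 1/12 s, in which the tool goes at most 41.7 mm and 7.16 degrees, less where a joint would pass 70% of its speed; a pose out of reach is approached as far as the arm can. A call with a gripper value outside its range is refused whole. The fingers move at their own pace and stop on an object; FORCE is the grip in N (left out, the last holds). Time passes only in rows, so rows that repeat a pose let the fingers close. It gives the time, the measured TCP pose, the force, the opening and the grip force at its end, in the units of the state.
- r.get_state(): the state, without advancing time (a new reading comes with each control period).
- r.capture(name): name is "scene" or "side" or "wrist"; returns the picture (420x560x3 uint8, blue, green, red); there is no depth.
- r.calibration(name): a dict with "fx", "fy", "cx", "cy" (pixels), "dist" ([k1, k2, p1, p2, k3] as OpenCV has them; the pictures are not rectified), "pose" (4x4, takes a point from camera to world coordinates); the wrist camera has in their place "mount" (4x4, takes a point from camera to tool coordinates, whose origin is the TCP and whose axes are the flange's). Camera axes: x right, y down, z forward; pixel columns grow to the right and rows downward; lengths in m; the calibration is good to about 2 mm. A picture is of the moment at which its call begins: read the wrist's pose just before it. calibration takes no time and is no camera call.
- r.sign_off(): hands the job in; it is judged then, once.
The state is a dict: "t": time; "q": joint angles; "joint_vel": joint speeds; "effort": joint torques, N m; "ee_pos": TCP position; "eef_rot": TCP orientation; "force": force on the tool from outside, world axes, zero at the start; "wrist_torque": the same for the moment, N m; "width": finger opening in m; "grip_force": force on a finger pad.
Only numpy, scipy, OpenCV 4.12 (cv2) and the standard library are available. Lean on these libraries where they do the work, as an engineer would, in place of code of your own. Each camera call takes 0.05 s, during which the arm holds its last target. There are 200 camera calls.

## Working session

There is one attempt and no reset: what is moved stays moved. The work goes in short steps, Python scripts to look and compute and a shell command to move; the robot and the scene stay as the last step left them, time stands still between calls to the robot, and variables do not carry over. Pictures are saved under pics/ and viewed, at most 10 in all, crops included, and the job is handed in when it is done.

```bash
mkdir -p pics; cat > h.py <<'E'
import numpy as np, cv2
from workcell import r
from scipy.spatial.transform import Rotation as R
def ray(name,uv,T=None):
    c=r.calibration(name); K=np.array([[c['fx'],0,c['cx']],[0,c['fy'],c['cy']],[0,0,1]])
    p=cv2.undistortPoints(np.array(uv,float).reshape(-1,1,2),K,np.array(c['dist'])).reshape(-1,2)
    if T is None: T=np.array(c['pose']) if 'pose' in c else tool()@np.array(c['mount'])
    d=np.c_[p,np.ones(len(p))]@T[:3,:3].T
    return T[:3,3],d
def tool():
    s=r.get_state(); q=s['eef_rot']; T=np.eye(4); T[:3,:3]=R.from_quat([q[1],q[2],q[3],q[0]]).as_matrix(); T[:3,3]=s['ee_pos']; return T
def plane(name,uv,z,T=None):
    o,d=ray(name,uv,T); return o+d*((z-o[2])/d[:,2])[:,None]
E
python3 - <<'E'
from h import *
s=r.get_state();print(s)
T=tool();print(T.round(3))
ims=[r.capture(n) for n in("scene","side","wrist")]
for n,i in zip(("scene","side","wrist"),ims): cv2.imwrite(f"pics/{n}0.png",i); c=r.calibration(n); print(n,np.array(c.get('pose',c.get('mount'))).round(3).tolist(),c['fx'])
E
```

```text
{'t': 0.0, 'q': array([-0.0682304 ,  0.41192329, -0.0127088 ,  1.59704444,  0.00562803,
        1.13428753, -0.08219497]), 'joint_vel': array([ 1.13034384e-03, -4.39871394e-05,  3.31803552e-04, -3.78294357e-04,
       -1.11348966e-03,  3.87723414e-04, -1.26252748e-04]), 'effort': array([-2.92756195e-04, -5.87956166e+01,  6.41712137e-01, -2.91074431e+01,
       -5.37758670e-02,  1.83686998e-02,  1.53371734e-04]), 'ee_pos': array([ 6.24493680e-01, -3.44846044e-05,  2.21794366e-01]), 'eef_rot': array([-5.22852768e-04,  7.07082155e-01,  7.07130939e-01, -6.23184367e-04]), 'force': array([-0.97707835, -0.08642256, -0.6828161 ]), 'wrist_torque': array([-0.00548025, -0.04973724, -0.03664819]), 'grip_force': 0.0, 'width': 0.08777203589670601}
[[-0.     1.    -0.002  0.624]
 [ 1.     0.    -0.    -0.   ]
 [-0.    -0.002 -1.     0.222]
 [ 0.     0.     0.     1.   ]]
scene [[0.21, 0.77, -0.603, 1.286], [0.978, -0.176, 0.116, -0.048], [-0.017, -0.614, -0.789, 1.049], [0.0, 0.0, 0.0, 1.0]] 488.84421238850155
side [[-0.728, -0.449, 0.518, -0.067], [-0.685, 0.468, -0.557, 0.737], [0.008, -0.761, -0.649, 0.836], [0.0, 0.0, 0.0, 1.0]] 493.7842832903467
wrist [[0.001, -0.955, -0.296, 0.082], [1.0, 0.0, 0.002, 0.0], [-0.002, -0.296, 0.955, -0.162], [0.0, 0.0, 0.0, 1.0]] 326.52080134705943
```

View pics/scene0.png

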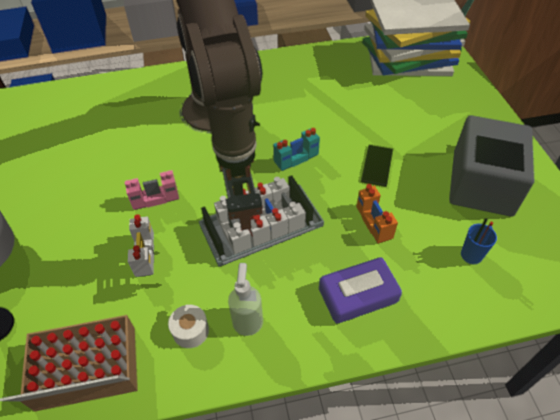

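View pics/side0.png

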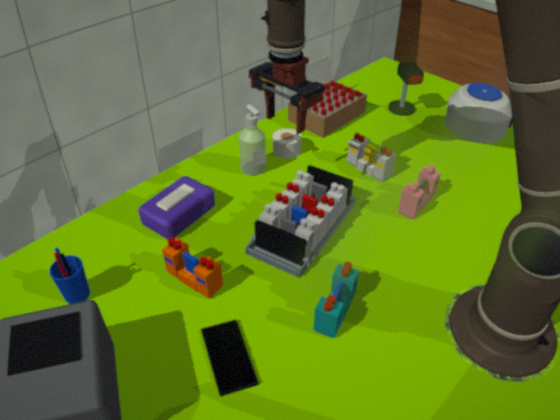

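View pics/wrist0.png

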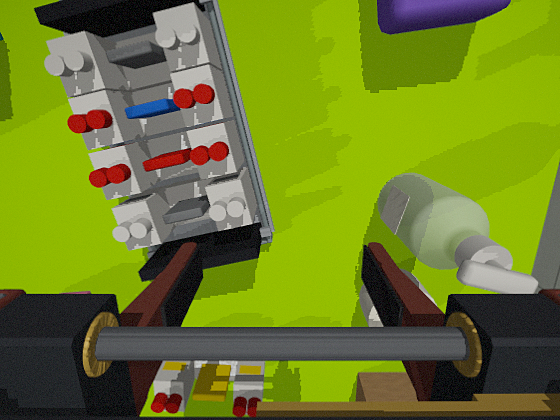

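The wrist view shows the tray with, bottom (-y) to top: grey (185,210), red (165,160), blue (150,108) and grey (135,52) handles. The black stops are at the two ends. Yellow candidate: the rack at scene (140,245), side (370,155) and wrist (210,385). It is the only one with a yellow handle and bands; pink (152,190), turquoise (297,148) and orange (376,212) are decoys.

```bash
cat > meas.py <<'E'
from h import *
def masks(im):
    h=cv2.cvtColor(im,cv2.COLOR_BGR2HSV); H,S,V=cv2.split(h)
    return {'yellow':(H>17)&(H<31)&(S>120)&(V>90),'red':((H<6)|(H>174))&(S>150)&(V>80),'blue':(H>100)&(H<125)&(S>120)&(V>60)}
def blobs(m,amin=15):
    n,l,st,c=cv2.connectedComponentsWithStats(m.astype(np.uint8))
    return [(st[i,4],c[i].round(1).tolist(),st[i,:4].tolist(),cv2.minAreaRect(np.argwhere(l==i)[:,::-1].astype(np.float32))) for i in range(1,n) if st[i,4]>=amin]
E
python3 - <<'E'
from meas import *
boxes={'scene':(110,195,80,90),'side':(330,120,90,80),'wrist':(0,0,290,420)}
for n,(x,y,w,hh) in boxes.items():
    im=cv2.imread(f'pics/{n}0.png')
    for k,m in masks(im).items():
        mm=np.zeros_like(m); mm[y:y+hh,x:x+w]=m[y:y+hh,x:x+w]
        for b in blobs(mm): print(n,k,b[0],b[1],b[2],[np.round(v,1) for v in b[3]])
a=cv2.resize(cv2.imread('pics/wrist0.png')[0:290,20:290],(540,580),interpolation=cv2.INTER_CUBIC)
b=cv2.resize(cv2.imread('pics/side0.png')[125:185,335:405],(250,214),interpolation=cv2.INTER_CUBIC)
c=cv2.resize(cv2.imread('pics/scene0.png')[205:285,115:170],(250,364),interpolation=cv2.INTER_CUBIC)
o=np.zeros((580,790,3),np.uint8);o[:,:540]=a;o[:214,540:]=b;o[216:580,540:]=c
cv2.imwrite('pics/crop1.png',o)
E
```

```text
scene yellow 77 [138.7, 239.9] [136, 232, 7, 16] [array([139. , 239.5]), array([15.,  6.]), np.float64(90.0)]
scene red 46 [136.9, 220.1] [135, 215, 5, 12] [array([137. , 220.5]), array([11.,  4.]), np.float64(90.0)]
scene red 51 [135.9, 251.2] [133, 246, 6, 11] [array([135.5, 251. ]), array([10.,  5.]), np.float64(90.0)]
side yellow 193 [371.0, 155.1] [364, 144, 19, 24] [array([373.9, 156.2]), array([24.7, 14.7]), np.float64(29.1)]
side yellow 33 [352.4, 149.5] [349, 147, 8, 7] [array([352.3, 149.4]), array([8., 4.]), np.float64(26.6)]
side yellow 27 [386.0, 149.5] [382, 147, 10, 8] [array([386.1, 150.4]), array([10.2,  5.6]), np.float64(21.8)]
wrist yellow 642 [95.5, 343.3] [83, 313, 35, 64] [array([ 97.5, 343.8]), array([27.3, 66.1]), np.float64(15.8)]
wrist yellow 164 [173.6, 365.6] [163, 361, 23, 10] [array([174. , 365.6]), array([21.8,  8.2]), np.float64(3.6)]
wrist yellow 1069 [211.8, 382.7] [192, 364, 39, 37] [array([211.2, 381.9]), array([33.2, 39.6]), np.float64(9.5)]
wrist yellow 185 [249.8, 369.6] [239, 365, 22, 10] [array([249.6, 369.6]), array([21. ,  8.6]), np.float64(
[... 288 characters left out ...]
.5]), array([19.3, 43.7]), np.float64(77.5)]
wrist red 1178 [187.7, 156.4] [143, 142, 86, 29] [array([185.6, 158.1]), array([18.5, 86.1]), np.float64(77.8)]
wrist red 611 [108.6, 174.9] [89, 164, 41, 23] [array([109.3, 175.4]), array([18.1, 41.2]), np.float64(77.5)]
wrist red 340 [163.0, 403.9] [151, 393, 28, 20] [array([163.3, 406. ]), array([25.7, 19.9]), np.float64(42.0)]
wrist red 109 [238.9, 410.7] [233, 406, 13, 11] [array([239., 411.]), array([10., 12.]), np.float64(90.0)]
wrist red 75 [251.7, 411.4] [247, 407, 9, 10] [array([251. , 411.5]), array([9., 8.]), np.float64(90.0)]
wrist blue 666 [150.9, 108.5] [125, 99, 55, 20] [array([151.8, 108.6]), array([14.5, 53.3]), np.float64(77.0)]
```

View pics/crop1.png

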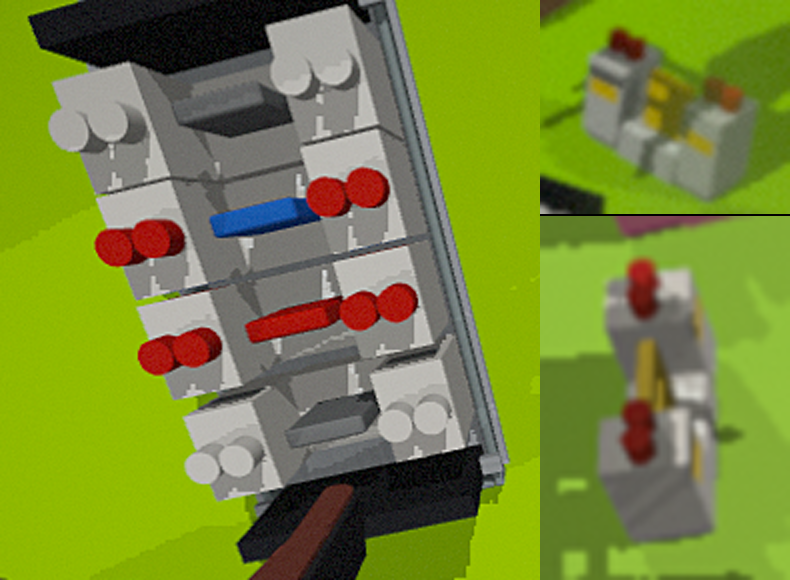

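The crop confirms it: yellow bands and a yellow handle on the table rack. In the tray the order is spare_a, blue, red, spare_b from +y to -y, with red and blue nearly touching and the tray yawed about 14°.

```bash
python3 - <<'E'
from meas import *
P=plane('wrist',[[134,53],[149,108],[166.5,159.5],[185,210],[211,368]],0.081);print(P.round(4))
d=P[0]-P[3];print(np.degrees(np.arctan2(-d[0],d[1])))
# yellow caps & bands
print(plane('side',[[371,150]],0.076).round(4),plane('scene',[[138.7,238]],0.076).round(4))
c=plane('scene',[[136.9,220],[135.9,251]],0.090);print(c.round(4))
im=r.calibration('wrist');print(im['cx'],im['cy'])
E
```

```text
[[ 0.4997  0.1241  0.081 ]
 [ 0.5072  0.0793  0.081 ]
 [ 0.518   0.0334  0.081 ]
 [ 0.531  -0.0159  0.081 ]
 [ 0.5441 -0.2065  0.081 ]]
12.596092420736916
[[ 0.5245 -0.2411  0.076 ]] [[ 0.5375 -0.2542  0.076 ]]
[[ 0.4916 -0.2536  0.09  ]
 [ 0.5852 -0.2593  0.09  ]]
281.7253499144395 206.42195079810568
```

```bash
python3 -m inch '[{"wz":-0.1,"tx":10,"ty":-35,"tz":-10},{"wz":-0.22,"tx":20,"ty":-70,"tz":-20},{"wz":-0.22,"tx":15,"ty":-110,"tz":-30},{"wz":-0.22,"tx":15,"ty":-110,"tz":-30},{"wz":-0.22,"tx":15,"ty":-110,"tz":-30},{"wz":-0.22,"tx":15,"ty":-110,"tz":-30}]'
python3 - <<'E'
from meas import *
T=tool();im=r.capture('wrist');np.save('T1.npy',T);print(T.round(4))
cv2.imwrite('pics/wrist1.png',im)
cv2.imwrite('pics/w1big.png',cv2.resize(im,(800,600),interpolation=cv2.INTER_CUBIC))
E
```

```text
[[-0.000e+00  1.000e+00 -1.200e-03  6.246e-01]
 [ 1.000e+00  0.000e+00 -1.000e-04 -0.000e+00]
 [-1.000e-04 -1.200e-03 -1.000e+00  2.220e-01]
 [ 0.000e+00  0.000e+00  0.000e+00  1.000e+00]]validation failed for argument at $[0]...
```

View pics/w1big.png

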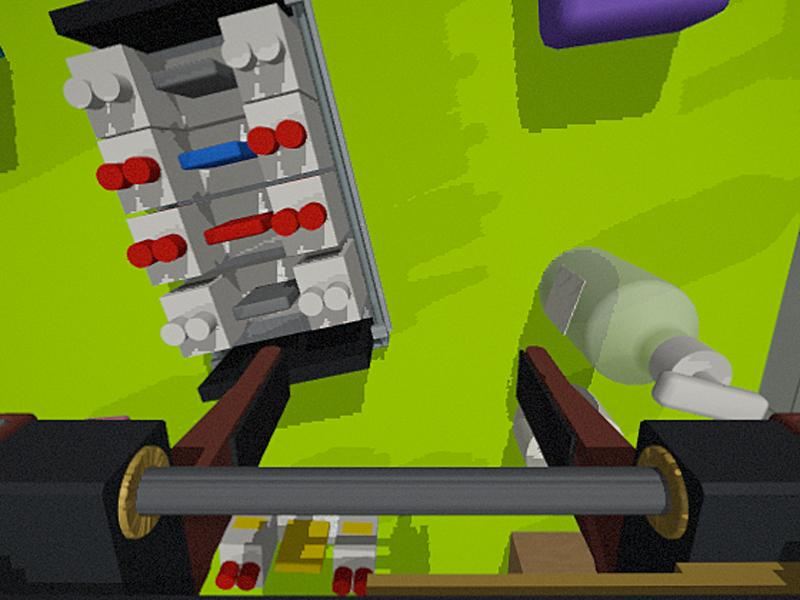

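The move was refused, so the picture is the same view as before. I suspect every row needs all seven keys, so I'll retry with full rows.

```bash
python3 -m inch '[{"wx":0,"wy":0,"wz":-0.1,"tx":10,"ty":-35,"tz":-10,"claw":87},{"wx":0,"wy":0,"wz":-0.22,"tx":15,"ty":-70,"tz":-20,"claw":87},{"wx":0,"wy":0,"wz":-0.22,"tx":15,"ty":-110,"tz":-30,"claw":87},{"wx":0,"wy":0,"wz":-0.22,"tx":15,"ty":-110,"tz":-30,"claw":87},{"wx":0,"wy":0,"wz":-0.22,"tx":15,"ty":-110,"tz":-30,"claw":87}]'
python3 - <<'E'
from meas import *
T=tool();im=r.capture('wrist');np.save('T1.npy',T);print(T.round(4))
cv2.imwrite('pics/wrist1.png',im)
cv2.imwrite('pics/w1big.png',cv2.resize(im,(800,600),interpolation=cv2.INTER_CUBIC))
E
```

```text
t: 0.62
ee_pos: [0.5139, 0.0149, 0.2538]
eef_rot: [0.001, 0.625, 0.78, 0.001]
force: [1.4, -0.3, -0.1]
width: 0.0871
grip_force: 0.0
[[-2.183e-01  9.759e-01  1.800e-03  5.139e-01]
 [ 9.759e-01  2.183e-01  0.000e+00  1.490e-02]
 [-4.000e-04  1.800e-03 -1.000e+00  2.538e-01]
 [ 0.000e+00  0.000e+00  0.000e+00  1.000e+00]]
```

View pics/w1big.png

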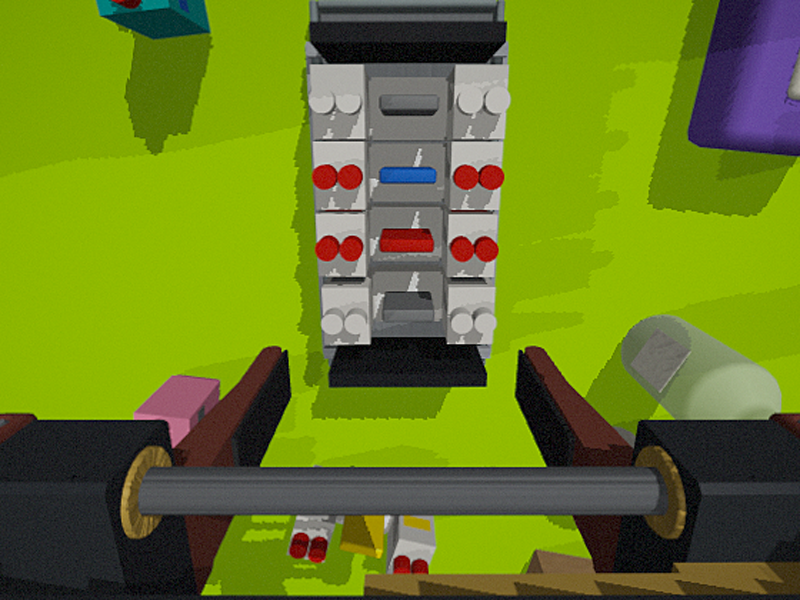

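The view is now square to the tray. Handle tops in the 800x600 picture: spare_a (409,104), blue (408,175), red (407,237), spare_b (409,298). The inner edges of the stops are near rows 62 and 345.

```bash
python3 - <<'E'
from meas import *
T=np.load('T1.npy');T=T@np.array(r.calibration('wrist')['mount'])
s=0.7
im=cv2.imread('pics/wrist1.png')
m=masks(im)
caps=[b for b in blobs(m['red']) if b[1][1]<200]
for b in caps: print(b[0],b[1],b[2])
bl=[b for b in blobs(m['blue']) if b[1][1]<200 and 200<b[1][0]<350]
for b in bl: print('blue',b[0],b[1],b[2])
a=-(np.pi/2-np.arctan2(.9759,-.2183))
th=0.22; ex=np.array([np.cos(th),np.sin(th)]); ey=np.array([-np.sin(th),np.cos(th)])
def f(lbl,uv,z):
    P=plane('wrist',np.array(uv,float)*s,z,T)[:,:2]
    for p in P: print(lbl,p.round(4),'tray-axes',(p@ex*1000).round(1),(p@ey*1000).round(1))
f('handle',[[409,104],[408,175],[407,237],[409,298]],.081)
f('caps',[[337.5,177],[478,177],[339.5,248],[474,248]],.097)
f('trayrim outer/inner right side top',[[507,40],[497,340]],.022)
f('stops top edges, far stop front, near stop back',[[405,62],[409,23],[409,345],[409,374]],.087)
f('block tops far/near edges a,b,r,sb',[[340,65],[340,141],[340,211],[340,288]],.081)
E
```

```text
478 [235.8, 123.4] [219, 115, 35, 18]
467 [334.8, 123.7] [318, 115, 35, 18]
540 [283.9, 168.1] [266, 160, 38, 16]
454 [237.1, 173.5] [221, 165, 33, 18]
443 [331.5, 174.0] [315, 165, 34, 18]
blue 422 [285.0, 122.1] [266, 117, 39, 11]
handle [0.4949 0.1245] tray-axes 510.2 13.5
handle [0.5045 0.0795] tray-axes 509.7 -32.5
handle [0.5135 0.037 ] tray-axes 509.1 -76.0
handle [ 0.5252 -0.0078] tray-axes 510.8 -122.3
caps [0.4588 0.0688] tray-axes 462.7 -33.0
caps [0.5497 0.0892] tray-axes 555.9 -33.0
caps [0.4687 0.022 ] tray-axes 462.2 -80.8
caps [0.5597 0.0424] tray-axes 555.4 -80.8
trayrim outer/inner right side top [0.5571 0.19  ] tray-axes 585.1 63.9
trayrim outer/inner right side top [ 0.6176 -0.0476] tray-axes 592.3 -181.2
stops top edges, far stop front, near stop back [0.4869 0.1477] tray-axes 507.4 37.9
stops top edges, far stop front, near stop back [0.4844 0.1699] tray-axes 509.8 60.1
stops top edges, far stop front, near stop back [ 0.533  -0.0427] tray-axes 510.9 -158.0
stops top edges, far stop front, near stop back [ 0.5385 -0.0665] tray-axes 511.0 -182.4
block tops far/near edges a,b,r,sb [0.4458 0.1377] tray-axes 465.1 37.1
block tops far/near edges a,b,r,sb [0.4543 0.0913] tray-axes 463.3 -10.0
block tops far/near edges a,b,r,sb [0.4628 0.0447] tray-axes 461.4 -57.3
block tops far/near edges a,b,r,sb [ 0.4731 -0.0114] tray-axes 459.2 -114.4
```

```bash
python3 -m inch '[{"wx":0,"wy":0,"wz":0,"tx":20,"ty":5,"tz":0,"claw":0},{"wx":0,"wy":0,"wz":0,"tx":41,"ty":5,"tz":20,"claw":0},{"wx":0,"wy":0,"wz":0,"tx":41,"ty":5,"tz":50,"claw":0},{"wx":0,"wy":0,"wz":0,"tx":41,"ty":5,"tz":80,"claw":0},{"wx":0,"wy":0,"wz":0,"tx":41,"ty":5,"tz":105,"claw":0},{"wx":0,"wy":0,"wz":0,"tx":41,"ty":5,"tz":120,"claw":0},{"wx":0,"wy":0,"wz":0,"tx":41,"ty":5,"tz":125,"claw":0},{"wx":0,"wy":0,"wz":0,"tx":41,"ty":5,"tz":125,"claw":0},{"wx":0,"wy":0,"wz":0,"tx":41,"ty":5,"tz":125,"claw":0}]'
python3 - <<'E'
from meas import *
T=tool();im=r.capture('wrist');print((T[:3,3]).round(4),'u',T[0,3]*np.cos(.22)+T[1,3]*np.sin(.22),'v',-T[0,3]*np.sin(.22)+T[1,3]*np.cos(.22), r.get_state()['width'])
cv2.imwrite('pics/w2.png',cv2.resize(im,(800,600),interpolation=cv2.INTER_CUBIC))
E
```

```text
t: 1.42
ee_pos: [0.5118, 0.0562, 0.1278]
eef_rot: [-0.0, 0.625, 0.78, 0.0]
force: [0.4, 0.5, 0.9]
width: 0.0303
grip_force: 0.0
[0.5118 0.0562 0.1278] u 0.5116867403901941 v -0.05685443076029191 0.026353017700099367
```

View pics/w2.png

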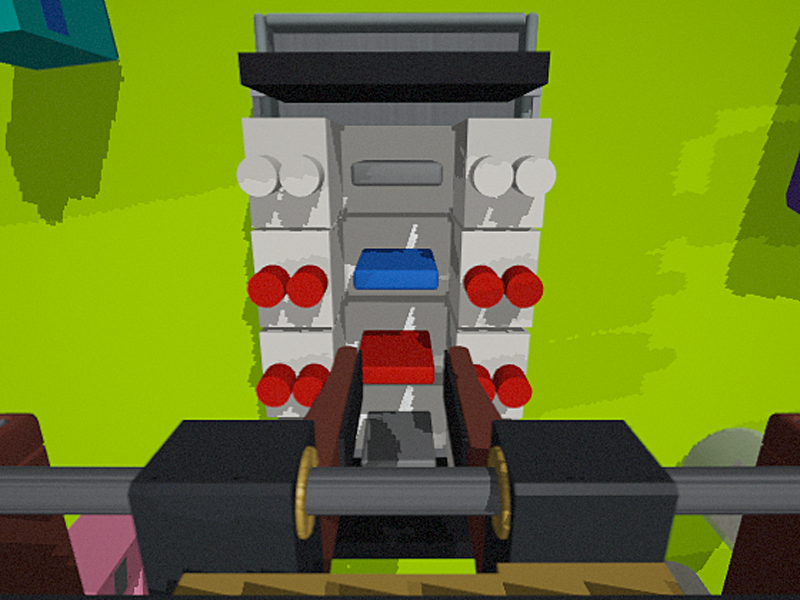

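```bash
python3 - <<'E'
from meas import *
T=tool()@np.array(r.calibration('wrist')['mount'])
th=0.22; ex=np.array([np.cos(th),np.sin(th)]); ey=np.array([-np.sin(th),np.cos(th)])
im=cv2.resize(cv2.imread('pics/w2.png'),(560,420),interpolation=cv2.INTER_AREA)
m=masks(im)
def f(lbl,uv,z):
    for p in plane('wrist',np.array(uv,float),z,T)[:,:2]: print(lbl,'u,v',(p@ex*1000).round(1),(p@ey*1000).round(1))
for k in('red','blue'):
    for b in blobs(m[k],100):
        x,y,w,h=b[2]
        if 120<x<400: print(k,b[2]); f('lower edge z81 -> v-5',[[x+w/2,y+h]],.081)
f('red +v top edge?',[[277,253],[277,187]],.081)
for n,row in(('stop top far',52),('stop top/face',86),('face foot',102)): f(n,[[277,row*.7]],.087)
f('spare_a far bottom/top',[[200,119*.7]],.081)
E
```

```text
red [174, 186, 55, 29]
lower edge z81 -> v-5 u,v 458.4 -46.2
red [325, 186, 55, 29]
lower edge z81 -> v-5 u,v 560.5 -46.3
red [252, 231, 52, 38]
lower edge z81 -> v-5 u,v 509.9 -86.9
red [180, 255, 52, 30]
lower edge z81 -> v-5 u,v 457.7 -99.7
red [331, 255, 41, 30]
lower edge z81 -> v-5 u,v 563.2 -99.9
blue [248, 174, 59, 29]
lower edge z81 -> v-5 u,v 509.8 -37.8
red +v top edge? u,v 509.3 -74.4
red +v top edge? u,v 509.5 -26.8
stop top far u,v 509.9 61.6
stop top/face u,v 509.8 49.3
face foot u,v 509.8 43.4
spare_a far bottom/top u,v 463.5 37.3
```

The handles measure v = -32.8 mm (blue) and -81.9 mm (red) along the tray. That is a 49 mm pitch, as it should be, and the fingers are centred between them. Next I close fully, then descend.

```bash
python3 -m inch '[{"wx":0,"wy":0,"wz":0,"tx":0,"ty":-1,"tz":0,"claw":0},{"wx":0,"wy":0,"wz":0,"tx":0,"ty":-1,"tz":0,"claw":0},{"wx":0,"wy":0,"wz":0,"tx":0,"ty":-1,"tz":0,"claw":0},{"wx":0,"wy":0,"wz":0,"tx":0,"ty":-1,"tz":15,"claw":0},{"wx":0,"wy":0,"wz":0,"tx":0,"ty":-1,"tz":30,"claw":0},{"wx":0,"wy":0,"wz":0,"tx":0,"ty":-1,"tz":45,"claw":0},{"wx":0,"wy":0,"wz":0,"tx":0,"ty":-1,"tz":60,"claw":0},{"wx":0,"wy":0,"wz":0,"tx":0,"ty":-1,"tz":72,"claw":0},{"wx":0,"wy":0,"wz":0,"tx":0,"ty":-1,"tz":78,"claw":0},{"wx":0,"wy":0,"wz":0,"tx":0,"ty":-1,"tz":78,"claw":0}]' 10
python3 -m inch '[{"wx":0,"wy":0,"wz":0,"tx":-3,"ty":0,"tz":0,"claw":0},{"wx":0,"wy":0,"wz":0,"tx":-6,"ty":0,"tz":0,"claw":0},{"wx":0,"wy":0,"wz":0,"tx":-9,"ty":0,"tz":0,"claw":0},{"wx":0,"wy":0,"wz":0,"tx":-12,"ty":0,"tz":0,"claw":0},{"wx":0,"wy":0,"wz":0,"tx":-15,"ty":0,"tz":0,"claw":0},{"wx":0,"wy":0,"wz":0,"tx":-18,"ty":0,"tz":0,"claw":0},{"wx":0,"wy":0,"wz":0,"tx":-21,"ty":0,"tz":0,"claw":0},{"wx":0,"wy":0,"wz":0,"tx":-24,"ty":0,"tz":0,"claw":0},{"wx":0,"wy":0,"wz":0,"tx":-27,"ty":0,"tz":0,"claw":0},{"wx":0,"wy":0,"wz":0,"tx":-30,"ty":0,"tz":0,"claw":0}]'
```

```text
t: 2.3
ee_pos: [0.5094, 0.0558, 0.0489]
eef_rot: [-0.001, 0.625, 0.78, -0.001]
force: [0.3, 0.3, 0.3]
width: 0.0007
grip_force: 0.0
t: 3.13
ee_pos: [0.5166, 0.0264, 0.0497]
eef_rot: [-0.0, 0.625, 0.78, 0.0]
force: [0.1, 1.8, 1.2]
width: 0.0005
grip_force: 0.8
```

```bash
python3 -m inch '[{"wx":0,"wy":0,"wz":0,"tx":-2,"ty":0,"tz":0,"claw":0},{"wx":0,"wy":0,"wz":0,"tx":-4,"ty":0,"tz":0,"claw":0},{"wx":0,"wy":0,"wz":0,"tx":-6,"ty":0,"tz":0,"claw":0},{"wx":0,"wy":0,"wz":0,"tx":-8,"ty":0,"tz":0,"claw":0},{"wx":0,"wy":0,"wz":0,"tx":-9,"ty":0,"tz":0,"claw":0},{"wx":0,"wy":0,"wz":0,"tx":-10,"ty":0,"tz":0,"claw":0}]'
python3 -m inch '[{"wx":0,"wy":0,"wz":0,"tx":-1,"ty":0,"tz":0,"claw":0},{"wx":0,"wy":0,"wz":0,"tx":-2,"ty":0,"tz":0,"claw":0}]'
```

```text
t: 3.63
ee_pos: [0.5187, 0.0167, 0.0496]
eef_rot: [-0.0, 0.625, 0.78, -0.0]
force: [-0.8, 1.7, 0.8]
width: 0.0003
grip_force: 0.8
t: 3.8
ee_pos: [0.519, 0.0149, 0.0496]
eef_rot: [-0.0, 0.625, 0.781, -0.0]
force: [-2.8, 3.8, 4.6]
width: 0.0004
grip_force: 2.5
```

```bash
python3 -m inch '[{"wx":0,"wy":0,"wz":0,"tx":-0.5,"ty":0,"tz":0,"claw":0},{"wx":0,"wy":0,"wz":0,"tx":-1,"ty":0,"tz":0,"claw":0},{"wx":0,"wy":0,"wz":0,"tx":-1,"ty":0,"tz":0,"claw":0}]'
```

```text
t: 4.05
ee_pos: [0.519, 0.0149, 0.0496]
eef_rot: [-0.001, 0.625, 0.781, 0.0]
force: [-2.2, 5.0, 2.7]
width: 0.0001
grip_force: 2.5
```

Red and spare_b are against the stop: the fingers stopped moving and the force rose to 5 N. Now I push blue the other way.

```bash
python3 -m inch '[{"wx":0,"wy":0,"wz":0,"tx":5,"ty":-1,"tz":0,"claw":0},{"wx":0,"wy":0,"wz":0,"tx":17,"ty":-1,"tz":0,"claw":0},{"wx":0,"wy":0,"wz":0,"tx":30,"ty":-1,"tz":0,"claw":0},{"wx":0,"wy":0,"wz":0,"tx":42,"ty":-1,"tz":0,"claw":0},{"wx":0,"wy":0,"wz":0,"tx":47,"ty":-1,"tz":0,"claw":0},{"wx":0,"wy":0,"wz":0,"tx":50,"ty":-1,"tz":0,"claw":0},{"wx":0,"wy":0,"wz":0,"tx":53,"ty":-1,"tz":0,"claw":0},{"wx":0,"wy":0,"wz":0,"tx":56,"ty":-1,"tz":0,"claw":0},{"wx":0,"wy":0,"wz":0,"tx":59,"ty":-1,"tz":0,"claw":0},{"wx":0,"wy":0,"wz":0,"tx":61,"ty":-1,"tz":0,"claw":0}]'
python3 -m inch '[{"wx":0,"wy":0,"wz":0,"tx":1,"ty":0,"tz":0,"claw":0},{"wx":0,"wy":0,"wz":0,"tx":2,"ty":0,"tz":0,"claw":0}]'
```

```text
t: 4.88
ee_pos: [0.5051, 0.0731, 0.0496]
eef_rot: [0.0, 0.625, 0.78, -0.0]
force: [1.1, -2.2, -0.5]
width: 0.0006
grip_force: 0.6
t: 5.05
ee_pos: [0.5046, 0.075, 0.0496]
eef_rot: [0.0, 0.625, 0.78, -0.0]
force: [0.1, -1.2, 0.0]
width: 0.0005
grip_force: 0.6
```

```bash
python3 -m inch '[{"wx":0,"wy":0,"wz":0,"tx":1,"ty":0,"tz":0,"claw":0},{"wx":0,"wy":0,"wz":0,"tx":2,"ty":0,"tz":0,"claw":0},{"wx":0,"wy":0,"wz":0,"tx":3,"ty":0,"tz":0,"claw":0},{"wx":0,"wy":0,"wz":0,"tx":4,"ty":0,"tz":0,"claw":0}]'
python3 -m inch '[{"wx":0,"wy":0,"wz":0,"tx":0.5,"ty":0,"tz":0,"claw":0},{"wx":0,"wy":0,"wz":0,"tx":1,"ty":0,"tz":0,"claw":0},{"wx":0,"wy":0,"wz":0,"tx":1,"ty":0,"tz":0,"claw":0}]'
```

```text
t: 5.38
ee_pos: [0.5042, 0.0776, 0.0497]
eef_rot: [0.001, 0.626, 0.78, -0.0]
force: [2.6, -9.1, 0.5]
width: 0.0001
grip_force: 4.5
t: 5.63
ee_pos: [0.5041, 0.0776, 0.0497]
eef_rot: [0.001, 0.626, 0.78, -0.001]
force: [1.8, -8.6, 0.4]
width: 0.0006
grip_force: 4.4
```

The gap is open, and its centre lies midway between the two contact points, at v = -66.5 mm. I retreat upward and go look at the yellow rack.

```bash
python3 -m inch '[{"wx":0,"wy":0,"wz":0,"tx":-6,"ty":0,"tz":0,"claw":0},{"wx":0,"wy":0,"wz":0,"tx":-20,"ty":0,"tz":0,"claw":0},{"wx":0,"wy":0,"wz":0,"tx":-25,"ty":0,"tz":-5,"claw":0},{"wx":0,"wy":0,"wz":0,"tx":-25,"ty":0,"tz":-40,"claw":0},{"wx":0,"wy":0,"wz":0,"tx":-25,"ty":0,"tz":-80,"claw":0},{"wx":0,"wy":0,"wz":0,"tx":-25,"ty":0,"tz":-120,"claw":0},{"wx":0,"wy":0,"wz":0,"tx":-25,"ty":0,"tz":-160,"claw":40},{"wx":0,"wy":0,"wz":0,"tx":-25,"ty":0,"tz":-200,"claw":87},{"wx":0,"wy":0,"wz":0,"tx":-25,"ty":0,"tz":-200,"claw":87}]'
python3 -m inch '[{"wx":0,"wy":0,"wz":-1.29,"tx":-295,"ty":-9,"tz":0,"claw":87},{"wx":0,"wy":0,"wz":-1.29,"tx":-295,"ty":-9,"tz":0,"claw":87},{"wx":0,"wy":0,"wz":-1.29,"tx":-295,"ty":-9,"tz":0,"claw":87},{"wx":0,"wy":0,"wz":-1.29,"tx":-295,"ty":-9,"tz":0,"claw":87},{"wx":0,"wy":0,"wz":-1.29,"tx":-295,"ty":-9,"tz":0,"claw":87},{"wx":0,"wy":0,"wz":-1.29,"tx":-295,"ty":-9,"tz":0,"claw":87},{"wx":0,"wy":0,"wz":-1.29,"tx":-295,"ty":-9,"tz":0,"claw":87},{"wx":0,"wy":0,"wz":-1.29,"tx":-295,"ty":-9,"tz":0,"claw":87},{"wx":0,"wy":0,"wz":-1.29,"tx":-295,"ty":-9,"tz":0,"claw":87},{"wx":0,"wy":0,"wz":-1.29,"tx":-295,"ty":-9,"tz":0,"claw":87}]'
python3 -m inch '[{"wx":0,"wy":0,"wz":-0.05,"tx":0,"ty":0,"tz":0,"claw":87},{"wx":0,"wy":0,"wz":-0.05,"tx":0,"ty":0,"tz":0,"claw":87}]'
python3 - <<'E'
from meas import *
T=tool();im=r.capture('wrist');np.save('T3.npy',T);print(T.round(4),r.get_state()['q'])
cv2.imwrite('pics/wrist3.png',im)
cv2.imwrite('pics/w3big.png',cv2.resize(im,(800,600),interpolation=cv2.INTER_CUBIC))
M=T@np.array(r.calibration('wrist')['mount'])
for k in('yellow','red'):
    for b in blobs(masks(im)[k],60): print(k,b[0],b[1],b[2],[np.round(v,1) for v in b[3]],plane('wrist',[b[1]],.076,M).round(4))
E
```

```text
t: 6.38
ee_pos: [0.5123, 0.0567, 0.2579]
eef_rot: [0.004, 0.625, 0.78, 0.005]
force: [2.1, -0.7, 0.9]
width: 0.017
grip_force: 0.0
t: 7.22
ee_pos: [0.5641, -0.2365, 0.2491]
eef_rot: [-0.0, 0.085, 0.996, 0.0]
force: [-0.1, 0.8, 0.0]
width: 0.0835
grip_force: 0.0
t: 7.38
ee_pos: [0.5644, -0.2341, 0.2494]
eef_rot: [-0.0, 0.061, 0.998, 0.0]
force: [-0.1, 0.6, -0.0]
width: 0.0869
grip_force: 0.0
[[-9.927e-01  1.208e-01 -2.000e-04  5.644e-01]
 [ 1.208e-01  9.927e-01  9.000e-04 -2.341e-01]
 [ 3.000e-04  8.000e-04 -1.000e+00  2.494e-01]
 [ 0.000e+00  0.000e+00  0.000e+00  1.000e+00]] [ 0.4088025   0.37220244 -0.12779547  1.59065614  0.04940046  1.18219164
  1.71730474]
yellow 467 [257.8, 158.7] [251, 138, 14, 43] [array([258. , 158.9]), array([41.7, 12. ]), np.float64(84.3)] [[ 0.5333 -0.2548  0.076 ]]
yellow 644 [95.3, 338.8] [85, 313, 30, 64] [array([ 95.6, 342.1]), array([19. , 66.1]), np.float64(17.9)] [[ 0.7293 -0.4854  0.076 ]]
yellow 333 [473.0, 348.4] [461, 315, 19, 62] [array([470.8, 345.2]), array([61.5, 15.6]), np.float64(86.1)] [[ 0.8002 -0.0219  0.076 ]]
yellow 319 [283.6, 406.8
[... 2308 characters left out ...]
 np.float64(21.8)] [[ 0.8257 -0.4156  0.076 ]]
red 208 [247.9, 406.8] [241, 398, 14, 19] [array([247.7, 406.9]), array([12.3, 18.5]), np.float64(7.1)] [[ 0.8593 -0.3149  0.076 ]]
red 207 [223.3, 408.6] [216, 400, 15, 17] [array([223., 408.]), array([16., 14.]), np.float64(90.0)] [[ 0.8584 -0.348   0.076 ]]
red 183 [198.7, 409.8] [191, 402, 16, 15] [array([198.5, 409. ]), array([14., 15.]), np.float64(90.0)] [[ 0.8566 -0.381   0.076 ]]
red 145 [174.6, 411.0] [167, 405, 15, 12] [array([174. , 410.5]), array([11., 14.]), np.float64(90.0)] [[ 0.8549 -0.4135  0.076 ]]
red 119 [150.4, 411.9] [143, 407, 15, 10] [array([150. , 411.5]), array([ 9., 14.]), np.float64(90.0)] [[ 0.8526 -0.4461  0.076 ]]
```

View pics/w3big.png

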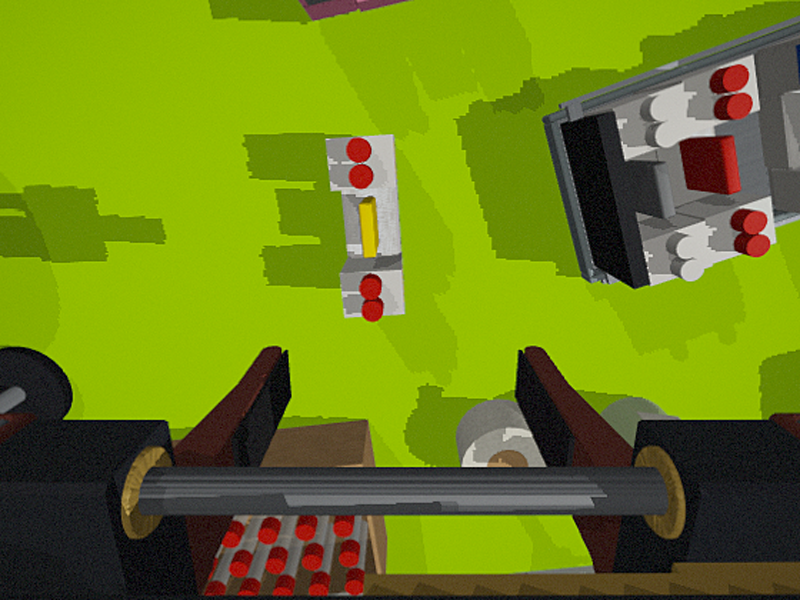

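The yellow handle is at (368,227) in the 800x600 view, with its cap pairs above and below at about (359,162) and (371,298). Its top centre is near (0.533, -0.255) and its yaw is about -3.2°. I move above it and re-measure.

```bash
python3 -m inch '[{"wx":0,"wy":0,"wz":-0.065,"tx":28,"ty":-24,"tz":40,"claw":60},{"wx":0,"wy":0,"wz":-0.065,"tx":28,"ty":-24,"tz":75,"claw":60},{"wx":0,"wy":0,"wz":-0.065,"tx":28,"ty":-24,"tz":100,"claw":60},{"wx":0,"wy":0,"wz":-0.065,"tx":28,"ty":-24,"tz":110,"claw":60},{"wx":0,"wy":0,"wz":-0.065,"tx":28,"ty":-24,"tz":110,"claw":60},{"wx":0,"wy":0,"wz":-0.065,"tx":28,"ty":-24,"tz":110,"claw":60}]'
python3 - <<'E'
from meas import *
T=tool();im=r.capture('wrist');print(T.round(4))
cv2.imwrite('pics/wrist4.png',im)
M=T@np.array(r.calibration('wrist')['mount']);iT=np.linalg.inv(T)
for k,z in(('yellow',.076),('red',.092)):
    for b in blobs(masks(im)[k],60):
        if 170<b[1][0]<390 and b[1][1]<395:
            p=plane('wrist',[b[1]],z,M)[0]; print(k,b[0],b[1],b[2],[np.round(v,1) for v in b[3]],p.round(4),'tool mm',((iT@np.r_[p,1])[:3]*1000).round(1))
E
```

```text
t: 7.93
ee_pos: [0.5348, -0.2541, 0.1405]
eef_rot: [0.0, 0.029, 1.0, 0.0]
force: [0.2, -0.1, 1.5]
width: 0.0602
grip_force: 0.0
[[-9.983e-01  5.820e-02  6.000e-04  5.348e-01]
 [ 5.820e-02  9.983e-01  2.000e-04 -2.541e-01]
 [-6.000e-04  2.000e-04 -1.000e+00  1.405e-01]
 [ 0.000e+00  0.000e+00  0.000e+00  1.000e+00]]
yellow 748 [278.4, 216.7] [272, 185, 14, 62] [array([278.5, 215.5]), array([61., 13.]), np.float64(90.0)] [ 0.5317 -0.2562  0.076 ] tool mm [ 3.  -2.3 64.5]
red 976 [278.0, 160.1] [266, 135, 25, 52] [array([278. , 160.5]), array([24., 51.]), np.float64(0.0)] [ 0.4875 -0.2536  0.092 ] tool mm [47.2 -2.3 48.5]
red 851 [278.6, 285.3] [268, 262, 22, 48] [array([278.5, 285.5]), array([47., 21.]), np.float64(90.0)] [ 0.579  -0.2588  0.092 ] tool mm [-44.4  -2.1  48.5]
```

Yaw is aligned and only a 2 mm offset remains. I descend to straddle the handle and grip.

```bash
python3 -m inch '[{"wx":0,"wy":0,"wz":0,"tx":2,"ty":-2,"tz":20,"claw":60},{"wx":0,"wy":0,"wz":0,"tx":2,"ty":-2,"tz":50,"claw":50},{"wx":0,"wy":0,"wz":0,"tx":2,"ty":-2,"tz":80,"claw":40},{"wx":0,"wy":0,"wz":0,"tx":2,"ty":-2,"tz":97,"claw":40},{"wx":0,"wy":0,"wz":0,"tx":2,"ty":-2,"tz":100,"claw":30},{"wx":0,"wy":0,"wz":0,"tx":2,"ty":-2,"tz":100,"claw":20},{"wx":0,"wy":0,"wz":0,"tx":2,"ty":-2,"tz":100,"claw":5},{"wx":0,"wy":0,"wz":0,"tx":2,"ty":-2,"tz":100,"claw":5},{"wx":0,"wy":0,"wz":0,"tx":2,"ty":-2,"tz":100,"claw":5},{"wx":0,"wy":0,"wz":0,"tx":2,"ty":-2,"tz":100,"claw":5}]' 25
python3 -m inch '[{"wx":0,"wy":0,"wz":0,"tx":0,"ty":0,"tz":0,"claw":5},{"wx":0,"wy":0,"wz":0,"tx":0,"ty":0,"tz":0,"claw":5}]'
```

```text
t: 8.82
ee_pos: [0.533, -0.2568, 0.0414]
eef_rot: [0.001, 0.029, 1.0, -0.0]
force: [0.4, -0.1, 7.6]
width: 0.0099
grip_force: 25.0
t: 8.98
ee_pos: [0.5329, -0.2568, 0.0414]
eef_rot: [0.001, 0.029, 1.0, -0.0]
force: [-0.1, 1.0, 6.6]
width: 0.0102
grip_force: 25.0
```

The grip is firm: 10 mm opening at 25 N. I lift clear of everything and check how the rack sits in the hand.

```bash
python3 -m inch '[{"wx":0,"wy":0,"wz":0,"tx":0,"ty":0,"tz":-10,"claw":5},{"wx":0,"wy":0,"wz":0,"tx":0,"ty":0,"tz":-35,"claw":5},{"wx":0,"wy":0,"wz":0,"tx":0,"ty":0,"tz":-70,"claw":5},{"wx":0,"wy":0,"wz":0,"tx":0,"ty":0,"tz":-105,"claw":5},{"wx":0,"wy":0,"wz":0,"tx":0,"ty":0,"tz":-140,"claw":5},{"wx":0,"wy":0,"wz":0,"tx":0,"ty":0,"tz":-155,"claw":5},{"wx":0,"wy":0,"wz":0,"tx":0,"ty":0,"tz":-155,"claw":5},{"wx":0,"wy":0,"wz":0,"tx":0,"ty":0,"tz":-155,"claw":5}]' 35
python3 - <<'E'
from meas import *
T=tool();im=r.capture('wrist');print(T.round(4));iT=np.linalg.inv(T)
cv2.imwrite('pics/wrist5.png',im)
M=T@np.array(r.calibration('wrist')['mount']);zb=T[2,3]-.0414
for b in blobs(masks(im)['red'],150):
    if 170<b[1][0]<390 and b[1][1]<395:
            p=plane('wrist',[b[1]],zb+.090,M)[0]; print(b[0],b[1],b[2],'tool mm',((iT@np.r_[p,1])[:3]*1000).round(1))
print(r.get_state()['width'],r.get_state()['force'])
th=.22;ex=np.array([np.cos(th),np.sin(th),0]);ey=np.array([-np.sin(th),np.cos(th),0])
d=ex*.5099+ey*-.0665-T[:3,3];d[2]=0;print('tool shift',(T[:3,:3].T@d*1000).round(1),'wz',np.arctan2(T[1,1],T[0,1])-np.pi/2-th)
E
```

```text
t: 9.65
ee_pos: [0.5316, -0.2565, 0.1952]
eef_rot: [0.001, 0.029, 1.0, -0.0]
force: [0.2, -0.4, -3.8]
width: 0.0096
grip_force: 35.0
[[-9.983e-01  5.820e-02  1.100e-03  5.316e-01]
 [ 5.820e-02  9.983e-01 -5.000e-04 -2.565e-01]
 [-1.100e-03 -5.000e-04 -1.000e+00  1.952e-01]
 [ 0.000e+00  0.000e+00  0.000e+00  1.000e+00]]
3330 [281.6, 206.4] [260, 160, 45, 93] tool mm [ 46.1   0.1 -48.7]
797 [285.4, 386.8] [264, 361, 36, 41] tool mm [-36.9   1.8 -48.6]
0.009797970456746694 [-0.97204046 -0.12448891 -3.61833005]
tool shift [ 3.710e+01  3.012e+02 -2.000e-01] wz -0.2782392623654846
```

```bash
python3 -m inch '[{"wx":0,"wy":0,"wz":-0.03,"tx":3,"ty":20,"tz":0,"claw":5},{"wx":0,"wy":0,"wz":-0.07,"tx":8,"ty":60,"tz":0,"claw":5},{"wx":0,"wy":0,"wz":-0.12,"tx":14,"ty":100,"tz":0,"claw":5},{"wx":0,"wy":0,"wz":-0.17,"tx":19,"ty":140,"tz":0,"claw":5},{"wx":0,"wy":0,"wz":-0.21,"tx":24,"ty":180,"tz":0,"claw":5},{"wx":0,"wy":0,"wz":-0.24,"tx":28,"ty":220,"tz":0,"claw":5},{"wx":0,"wy":0,"wz":-0.26,"tx":32,"ty":255,"tz":0,"claw":5},{"wx":0,"wy":0,"wz":-0.278,"tx":35,"ty":282,"tz":0,"claw":5},{"wx":0,"wy":0,"wz":-0.278,"tx":37,"ty":296,"tz":0,"claw":5},{"wx":0,"wy":0,"wz":-0.278,"tx":37,"ty":301,"tz":0,"claw":5}]'
python3 -m inch '[{"wx":0,"wy":0,"wz":0,"tx":0,"ty":0,"tz":0,"claw":5},{"wx":0,"wy":0,"wz":0,"tx":0,"ty":0,"tz":0,"claw":5},{"wx":0,"wy":0,"wz":0,"tx":0,"ty":0,"tz":0,"claw":5}]'
python3 - <<'E'
from meas import *
T=tool();print(T.round(4))
th=.22;ex=np.array([np.cos(th),np.sin(th),0]);ey=np.array([-np.sin(th),np.cos(th),0])
d=ex*.5099+ey*-.0665-T[:3,3];d[2]=0;print('tool shift',(T[:3,:3].T@d*1000).round(1),'wz',np.arctan2(T[1,1],T[0,1])-np.pi/2-th)
a=r.capture('scene');b=r.capture('side');c=r.capture('wrist')
o=np.zeros((600,800,3),np.uint8)
o[:300,:400]=cv2.resize(a[150:270,180:340],(400,300),interpolation=cv2.INTER_CUBIC)
o[300:,:400]=cv2.resize(b[120:270,230:430],(400,300),interpolation=cv2.INTER_CUBIC)
o[:300,400:]=cv2.resize(c,(400,300))
cv2.imwrite('pics/chk.png',o)
E
```

```text
t: 10.53
ee_pos: [0.5103, 0.0499, 0.1928]
eef_rot: [-0.002, -0.112, 0.994, 0.001]
force: [-0.1, -0.5, -3.2]
width: 0.0099
grip_force: 35.0
t: 10.78
ee_pos: [0.512, 0.0444, 0.1939]
eef_rot: [-0.001, -0.109, 0.994, -0.0]
force: [-1.1, -0.1, -2.7]
width: 0.0094
grip_force: 35.0
[[-9.764e-01 -2.161e-01 -1.300e-03  5.120e-01]
 [-2.161e-01  9.764e-01 -8.000e-04  4.440e-02]
 [ 1.500e-03 -5.000e-04 -1.000e+00  1.939e-01]
 [ 0.000e+00  0.000e+00  0.000e+00  1.000e+00]]
tool shift [-0.5  1.9 -0. ] wz -0.002197615516005752
```

View pics/chk.png

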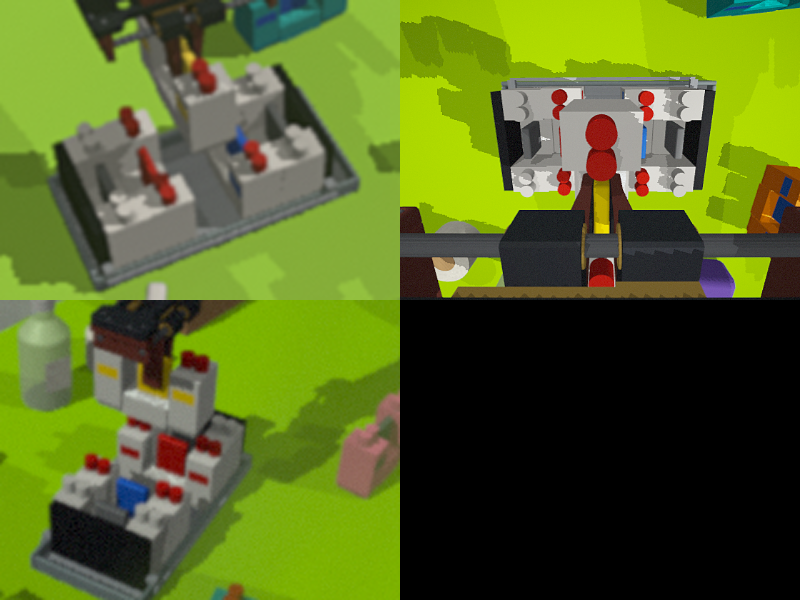

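The picture shows yellow hovering over the open gap, red on its -y side at (165,180) and blue on its +y side at (240,145) in the scene panel. I check the centring with the four neighbouring cap pairs.

```bash
python3 -m inch '[{"wx":0,"wy":0,"wz":0,"tx":0,"ty":0.5,"tz":5,"claw":5},{"wx":0,"wy":0,"wz":0,"tx":0,"ty":0.5,"tz":10,"claw":5},{"wx":0,"wy":0,"wz":0,"tx":0,"ty":0.5,"tz":10,"claw":5},{"wx":0,"wy":0,"wz":0,"tx":0,"ty":0.5,"tz":10,"claw":5}]'
cat > chk.py <<'E'
from meas import *
T=tool();im=r.capture('wrist');cv2.imwrite('pics/chk2.png',im);iT=np.linalg.inv(T)
M=T@np.array(r.calibration('wrist')['mount'])
th=.22;ex=np.array([np.cos(th),np.sin(th),0]);ey=np.array([-np.sin(th),np.cos(th),0])
d=ex*.5099+ey*-.0665-T[:3,3];d[2]=0;print(T[:3,3].round(4),'tool shift',(T[:3,:3].T@d*1000).round(1),'wz',np.arctan2(T[1,1],T[0,1])-np.pi/2-th)
for b in blobs(masks(im)['red'],30):
    if b[1][1]<290:
        for zz in (.094,):
            p=plane('wrist',[b[1]],zz,M)[0]; print(b[0],b[1],b[2],'tool mm',((iT@np.r_[p,1])[:3]*1000).round(1))
E
python3 chk.py
```

```text
t: 11.27
ee_pos: [0.5118, 0.0465, 0.1841]
eef_rot: [-0.0, -0.11, 0.994, 0.0]
force: [-0.2, -0.2, -2.2]
width: 0.0098
grip_force: 35.0
[0.5118 0.0465 0.1841] tool shift [-0.3 -0.2 -0. ] wz -0.00028803653252110206
674 [217.4, 145.7] [207, 126, 23, 44] tool mm [ 51.4 -49.2  90.2]
650 [345.4, 147.2] [334, 128, 23, 44] tool mm [50.4 48.6 90.2]
3373 [281.6, 206.6] [260, 160, 45, 94] tool mm [ 2.8 -0.1 90.1]
247 [221.9, 200.6] [218, 175, 8, 50] tool mm [  7.8 -48.1  90.1]
649 [225.3, 258.5] [215, 238, 21, 41] tool mm [-43.5 -48.   90.1]
650 [338.0, 259.9] [328, 240, 21, 41] tool mm [-44.7  47.9  90.1]
```

Across the gap it is centred: neighbours at -48.6 and +48.3 mm. Along x the clearance is only ±2 mm, so I compare the same unbiased edge (the lower rim of the caps) for yellow and the tray racks before inserting.

```bash
python3 - <<'E'
from meas import *
mt=np.array(r.calibration('wrist')['mount'])
def f(l,uv,ztcp,ztop,T=None):
    t=np.diag([1.,-1,-1,1]); t[2,3]=ztcp   # tool straight down, x kept
    p=plane('wrist',uv,ztop,t@mt); print(l,(p[:,0]*1000).round(1))
f('yellow pick',[[278,187],[278,310]],.1405,.092)
f('yellow pick upper',[[278,135],[278,262]],.1405,.092)
f('yellow hand',[[281,254]],.0414,.092)
f('tray red',[[218,170],[225,279]],.1841,.097)
f('tray blue',[[345,172],[338,281]],.1841,.097)
def g(name,ztcp,cols,z,lo,hi):
    im=cv2.imread(name).astype(float).mean(2)
    for c0,c1 in cols:
        pr=np.convolve(im[:,c0:c1].mean(1),np.ones(3)/3,'same'); d=np.abs(np.diff(pr)); pk=[i for i in range(lo,hi) if d[i]==d[i-3:i+4].max() and d[i]>5]
        t=np.diag([1.,-1,-1,1]); t[2,3]=ztcp
        print(name,c0,[(i,round(pr[i-3]),round(pr[i+4]),round(float(plane('wrist',[[(c0+c1)/2,i+1]],z,t@mt)[0,0]*1000),1)) for i in pk])
g('pics/chk2.png',.0414,[(238,250),(312,324)],.076,120,290)
g('pics/chk2.png',.1841,[(203,206),(352,356)],.081,90,330)
g('pics/wrist4.png',.1405,[(256,264),(294,302)],.076,90,330)
g('pics/chk2.png',.1841,[(228,232),(330,334)],.022,90,140)
E
```

```text
yellow pick [ 29.3 -65.3]
yellow pick upper [ 63.1 -25.6]
yellow hand [28.1]
tray red [ 33.2 -61.4]
tray blue [ 31.8 -63.2]
pics/chk2.png 238 [(124, 120, 219, 73.9), (139, 220, 138, 68.4), (155, 136, 168, 62.2), (238, 168, 196, 27.3), (272, 199, 116, 11.3), (277, 126, 93, 8.9)]
pics/chk2.png 312 [(121, 101, 141, 75.1), (126, 129, 158, 73.2), (139, 165, 136, 68.4), (155, 137, 168, 62.2), (238, 168, 201, 27.4), (274, 167, 96, 10.4), (278, 112, 76, 8.4)]
pics/chk2.png 203 [(95, 134, 99, 87.8), (107, 100, 139, 78.9), (111, 119, 107, 76.0), (120, 111, 155, 69.2), (168, 168, 148, 31.0), (198, 150, 148, 5.4), (218, 149, 107, -12.5), (224, 107, 136, -18.0), (235, 136, 168, -28.2), (250, 167, 168, -42.6), (260, 167, 222, -52.4), (272, 220, 126, -64.4), (292, 126, 32, -85.2)]
pics/chk2.png 352 [(96, 125, 97, 87.1), (111, 122, 114, 76.0), (120, 109, 133, 69.2), (126, 134, 206, 64.6), (131, 225, 88, 60.8), (145, 86, 213, 49.8), (155, 214, 116, 41.7), (170, 168, 137, 29.4), (216, 139, 123, -10.6), (236, 136, 222, -29.1), (273, 221, 126, -65.3), (292, 126, 33, -85.0)]
pics/wrist4.png 256 [(118, 112, 81, 72.2), (125, 81, 106, 67.6), (126, 82, 105, 67.0), (131, 106, 137, 63.7), (156, 136, 136, 46.7), (181, 135, 139, 29.0), (221, 146, 197, -1.1), (229, 197, 133, -7.4), (233, 154, 106, -10.6), (258, 106, 137, -31.2), (275, 137, 146, -45.8), (298, 155, 112, -66.3), (325, 112, 44, -91.7)]
pics/wrist4.png 294 [(131, 105, 188, 63.7), (181, 177, 195, 29.0), (233, 197, 83, -10.6), (258, 106, 188, -31.2), (299, 181, 104, -67.2), (325, 106, 44, -91.7)]
pics/chk2.png 228 [(107, 101, 146, 78.4), (111, 147, 111, 74.8), (123, 107, 167, 63.7), (130, 167, 104, 57.1), (137, 104, 136, 50.4)]
pics/chk2.png 330 [(90, 134, 100, 93.8), (107, 101, 141, 78.5), (111, 128, 112, 74.8), (120, 109, 134, 66.5), (126, 131, 169, 60.9), (134, 170, 145, 53.3)]
```

```bash
python3 - <<'E'
from meas import *
mt=np.array(r.calibration('wrist')['mount'])
th=np.arctan2(.2183,.9759)
T=np.eye(4);T[:3,:3]=np.array([[-np.sin(th),np.cos(th),0],[np.cos(th),np.sin(th),0],[0,0,-1]]);T[:3,3]=[.5118,.0562,.1278]
ex=np.array([np.cos(.22),np.sin(.22),0])
im=cv2.imread('pics/w2.png')
g=im.astype(float)
for r0,r1 in((30,36),(40,48)):
    pr=g[r0:r1].mean(0); d=np.abs(np.diff(pr,axis=0)).sum(1); d=np.convolve(d,np.ones(3)/3,'same')
    pk=[i for i in range(230,570) if d[i]==d[i-4:i+5].max() and d[i]>8]
    P=plane('wrist',[[(i+.5)*.7,(r0+r1)/2*.7] for i in pk],.022,T)
    print([(i,round(d[i]),round(float(p@ex*1000),1)) for i,p in zip(pk,P)])
E
```

```text
[(254, 77, 452.2), (264, 42, 452.2), (347, 9, 452.2), (398, 10, 452.2), (518, 28, 452.2), (526, 51, 452.2), (536, 83, 452.2)]
[(254, 75, 454.7), (265, 43, 454.7), (273, 44, 454.7), (432, 9, 454.7), (518, 61, 454.7), (526, 57, 454.7), (535, 77, 454.7)]
```

```bash
python3 - <<'E'
from meas import *
mt=np.array(r.calibration('wrist')['mount'])
th=np.arctan2(.2183,.9759)
T=np.eye(4);T[:3,:3]=np.array([[-np.sin(th),np.cos(th),0],[np.cos(th),np.sin(th),0],[0,0,-1]]);T[:3,3]=[.5118,.0562,.1278]
ex=np.array([np.cos(.22),np.sin(.22),0])
for row,cols in((33,(254.5,264.5,526.5,536.5)),(44,(254.5,265,526.5,535.5))):
    P=plane('wrist',[[(c+.5)*.7,row*.7] for c in cols],.022,T@mt); u=P@ex*1000
    print(u.round(1),'centre',(u[0]+u[3])/2,(u[1]+u[2])/2,'width',u[3]-u[0])
s=r.get_state()['ee_pos'];print('tcp u',s@ex*1000)
E
```

```text
[436.  441.1 575.4 580.5] centre 508.25289862595776 508.2556432981204 width 144.49714001901503
[435.5 441.  575.8 580.4] centre 507.9778906490624 508.3676098119183 width 144.87042998523498
tcp u 509.8592932994497
```

Along x, yellow sits 2.8 mm to +u in the hand and the tray centre is at about u = 509. So I shift +3.5 mm in tool x and lower in stages, watching the force.

```bash
python3 -m inch '[{"wx":0,"wy":0,"wz":0,"tx":3.5,"ty":0,"tz":0,"claw":5},{"wx":0,"wy":0,"wz":0,"tx":3.5,"ty":0,"tz":10,"claw":5},{"wx":0,"wy":0,"wz":0,"tx":3.5,"ty":0,"tz":20,"claw":5},{"wx":0,"wy":0,"wz":0,"tx":3.5,"ty":0,"tz":30,"claw":5},{"wx":0,"wy":0,"wz":0,"tx":3.5,"ty":0,"tz":40,"claw":5},{"wx":0,"wy":0,"wz":0,"tx":3.5,"ty":0,"tz":48,"claw":5},{"wx":0,"wy":0,"wz":0,"tx":3.5,"ty":0,"tz":50,"claw":5},{"wx":0,"wy":0,"wz":0,"tx":3.5,"ty":0,"tz":50,"claw":5}]'
python3 chk.py | head -1
python3 -m inch '[{"wx":0,"wy":0,"wz":0,"tx":0,"ty":0,"tz":3,"claw":5},{"wx":0,"wy":0,"wz":0,"tx":0,"ty":0,"tz":6,"claw":5},{"wx":0,"wy":0,"wz":0,"tx":0,"ty":0,"tz":9,"claw":5},{"wx":0,"wy":0,"wz":0,"tx":0,"ty":0,"tz":12,"claw":5},{"wx":0,"wy":0,"wz":0,"tx":0,"ty":0,"tz":15,"claw":5},{"wx":0,"wy":0,"wz":0,"tx":0,"ty":0,"tz":18,"claw":5},{"wx":0,"wy":0,"wz":0,"tx":0,"ty":0,"tz":21,"claw":5}]'
```

```text
t: 11.98
ee_pos: [0.5082, 0.0459, 0.1336]
eef_rot: [-0.001, -0.11, 0.994, 0.0]
force: [-0.5, 0.1, -2.4]
width: 0.0101
grip_force: 35.0
[0.5082 0.0459 0.1336] tool shift [-3.9 -0.4 -0. ] wz 4.3609923663784356e-05
t: 12.62
ee_pos: [0.5087, 0.0459, 0.1133]
eef_rot: [-0.0, -0.11, 0.994, 0.0]
force: [1.6, -0.6, -3.8]
width: 0.0099
grip_force: 35.0
```

```bash
python3 -m inch '[{"wx":0,"wy":0,"wz":0,"tx":0,"ty":0,"tz":4,"claw":5},{"wx":0,"wy":0,"wz":0,"tx":0,"ty":0,"tz":8,"claw":5},{"wx":0,"wy":0,"wz":0,"tx":0,"ty":0,"tz":13,"claw":5},{"wx":0,"wy":0,"wz":0,"tx":0,"ty":0,"tz":18,"claw":5},{"wx":0,"wy":0,"wz":0,"tx":0,"ty":0,"tz":23,"claw":5},{"wx":0,"wy":0,"wz":0,"tx":0,"ty":0,"tz":28,"claw":5},{"wx":0,"wy":0,"wz":0,"tx":0,"ty":0,"tz":33,"claw":5},{"wx":0,"wy":0,"wz":0,"tx":0,"ty":0,"tz":38,"claw":5},{"wx":0,"wy":0,"wz":0,"tx":0,"ty":0,"tz":42,"claw":5},{"wx":0,"wy":0,"wz":0,"tx":0,"ty":0,"tz":42,"claw":5}]'
python3 -m inch '[{"wx":0,"wy":0,"wz":0,"tx":0,"ty":0,"tz":2,"claw":5},{"wx":0,"wy":0,"wz":0,"tx":0,"ty":0,"tz":4,"claw":5},{"wx":0,"wy":0,"wz":0,"tx":0,"ty":0,"tz":6,"claw":5},{"wx":0,"wy":0,"wz":0,"tx":0,"ty":0,"tz":8,"claw":5},{"wx":0,"wy":0,"wz":0,"tx":0,"ty":0,"tz":10,"claw":5},{"wx":0,"wy":0,"wz":0,"tx":0,"ty":0,"tz":10,"claw":5}]'
```

```text
t: 13.45
ee_pos: [0.5082, 0.0458, 0.0707]
eef_rot: [-0.001, -0.11, 0.994, 0.0]
force: [-0.3, 0.1, -3.3]
width: 0.0098
grip_force: 35.0
t: 13.95
ee_pos: [0.5086, 0.0459, 0.0613]
eef_rot: [-0.0, -0.11, 0.994, -0.0]
force: [0.0, 0.2, -4.0]
width: 0.0099
grip_force: 35.0
```

```bash
python3 -m inch '[{"wx":0,"wy":0,"wz":0,"tx":0,"ty":0,"tz":2,"claw":5},{"wx":0,"wy":0,"wz":0,"tx":0,"ty":0,"tz":4,"claw":5},{"wx":0,"wy":0,"wz":0,"tx":0,"ty":0,"tz":6,"claw":5},{"wx":0,"wy":0,"wz":0,"tx":0,"ty":0,"tz":6,"claw":5}]'
python3 -m inch '[{"wx":0,"wy":0,"wz":0,"tx":0,"ty":0,"tz":2,"claw":5},{"wx":0,"wy":0,"wz":0,"tx":0,"ty":0,"tz":4,"claw":5},{"wx":0,"wy":0,"wz":0,"tx":0,"ty":0,"tz":6,"claw":5},{"wx":0,"wy":0,"wz":0,"tx":0,"ty":0,"tz":7,"claw":5},{"wx":0,"wy":0,"wz":0,"tx":0,"ty":0,"tz":7,"claw":5}]'
```

```text
t: 14.28
ee_pos: [0.5085, 0.0459, 0.0552]
eef_rot: [-0.0, -0.11, 0.994, 0.0]
force: [-0.8, -0.5, -2.6]
width: 0.0099
grip_force: 35.0
t: 14.7
ee_pos: [0.5086, 0.0459, 0.0484]
eef_rot: [-0.0, -0.11, 0.994, -0.0]
force: [-0.6, -0.0, -3.7]
width: 0.0094
grip_force: 35.0
```

```bash
python3 -m inch '[{"wx":0,"wy":0,"wz":0,"tx":0,"ty":0,"tz":0.7,"claw":5},{"wx":0,"wy":0,"wz":0,"tx":0,"ty":0,"tz":1.4,"claw":5},{"wx":0,"wy":0,"wz":0,"tx":0,"ty":0,"tz":2,"claw":5},{"wx":0,"wy":0,"wz":0,"tx":0,"ty":0,"tz":2,"claw":5}]'
```

```text
t: 15.03
ee_pos: [0.5088, 0.0459, 0.0466]
eef_rot: [0.0, -0.11, 0.994, 0.0]
force: [0.3, -0.5, -3.4]
width: 0.0099
grip_force: 35.0
```

```bash
python3 -m inch '[{"wx":0,"wy":0,"wz":0,"tx":0,"ty":0,"tz":0.4,"claw":5},{"wx":0,"wy":0,"wz":0,"tx":0,"ty":0,"tz":0.8,"claw":5},{"wx":0,"wy":0,"wz":0,"tx":0,"ty":0,"tz":0.8,"claw":5}]'
python3 -m inch '[{"wx":0,"wy":0,"wz":0,"tx":0,"ty":0,"tz":0.4,"claw":5},{"wx":0,"wy":0,"wz":0,"tx":0,"ty":0,"tz":0.8,"claw":5},{"wx":0,"wy":0,"wz":0,"tx":0,"ty":0,"tz":0.8,"claw":5}]'
```

```text
t: 15.28
ee_pos: [0.5092, 0.046, 0.0464]
eef_rot: [0.001, -0.11, 0.994, -0.0]
force: [-1.3, -0.3, 4.0]
width: 0.0097
grip_force: 35.0
t: 15.53
ee_pos: [0.5095, 0.046, 0.0464]
eef_rot: [0.001, -0.11, 0.994, -0.0]
force: [-3.8, -0.9, 12.4]
width: 0.0099
grip_force: 35.0
```

It is seated: TCP at 0.0464 m exactly as predicted, with upward contact force. I ease off, release and retreat.

```bash
python3 -m inch '[{"wx":0,"wy":0,"wz":0,"tx":0,"ty":0,"tz":-0.8,"claw":5},{"wx":0,"wy":0,"wz":0,"tx":0,"ty":0,"tz":-0.8,"claw":9},{"wx":0,"wy":0,"wz":0,"tx":0,"ty":0,"tz":-0.8,"claw":12},{"wx":0,"wy":0,"wz":0,"tx":0,"ty":0,"tz":-0.8,"claw":20},{"wx":0,"wy":0,"wz":0,"tx":0,"ty":0,"tz":-0.8,"claw":30},{"wx":0,"wy":0,"wz":0,"tx":0,"ty":0,"tz":-0.8,"claw":30},{"wx":0,"wy":0,"wz":0,"tx":0,"ty":0,"tz":-0.8,"claw":30}]' 10
python3 -m inch '[{"wx":0,"wy":0,"wz":0,"tx":0,"ty":0,"tz":-5,"claw":30},{"wx":0,"wy":0,"wz":0,"tx":0,"ty":0,"tz":-15,"claw":30},{"wx":0,"wy":0,"wz":0,"tx":0,"ty":0,"tz":-30,"claw":30},{"wx":0,"wy":0,"wz":0,"tx":0,"ty":0,"tz":-60,"claw":30},{"wx":0,"wy":0,"wz":0,"tx":0,"ty":0,"tz":-95,"claw":30},{"wx":0,"wy":0,"wz":0,"tx":0,"ty":0,"tz":-130,"claw":30},{"wx":0,"wy":0,"wz":0,"tx":-30,"ty":0,"tz":-170,"claw":60},{"wx":0,"wy":0,"wz":0,"tx":-50,"ty":0,"tz":-200,"claw":87},{"wx":0,"wy":0,"wz":0,"tx":-50,"ty":0,"tz":-200,"claw":87}]'
python3 - <<'E'
from meas import *
a=r.capture('scene');b=r.capture('side');T=tool();c=r.capture('wrist');print(T.round(3)[:3,3])
cv2.imwrite('pics/wend.png',c)
o=np.zeros((600,800,3),np.uint8)
o[:300,:400]=cv2.resize(a[150:270,180:340],(400,300),interpolation=cv2.INTER_CUBIC)
o[:300,400:]=cv2.resize(b[120:270,230:430],(400,300),interpolation=cv2.INTER_CUBIC)
o[300:,:400]=cv2.resize(c,(400,300)); o[300:,400:]=cv2.resize(a,(400,300))
cv2.imwrite('pics/end.png',o)
M=T@np.array(r.calibration('wrist')['mount']);ey=np.array([-np.sin(.22),np.cos(.22),0]);ex=np.array([np.cos(.22),np.sin(.22),0])
m=masks(c)
for k in m:
    for bb in blobs(m[k],60):
        if bb[1][1]<290:
            p=plane('wrist',[bb[1]],.095,M)[0]
            if 430<p@ex*1000<590: print(k,bb[0],bb[1],'u,v',(p@ex*1000).round(1),(p@ey*1000).round(1))
E
```

```text
t: 16.12
ee_pos: [0.5087, 0.0459, 0.0457]
eef_rot: [-0.0, -0.11, 0.994, 0.0]
force: [-0.4, 0.2, -0.4]
width: 0.0296
grip_force: 0.0
t: 16.87
ee_pos: [0.5631, 0.0583, 0.2538]
eef_rot: [0.006, -0.11, 0.994, 0.0]
force: [0.1, 0.9, -0.3]
width: 0.0467
grip_force: 0.0
[0.559 0.057 0.248]
yellow 413 [281.5, 137.6] u,v 506.8 -66.3
red 284 [227.6, 74.9] u,v 451.4 -114.7
red 268 [334.7, 76.4] u,v 452.6 -18.6
red 255 [281.4, 77.4] u,v 453.5 -66.5
red 265 [228.5, 94.6] u,v 468.2 -114.7
red 231 [281.5, 97.1] u,v 470.3 -66.4
red 251 [333.9, 96.4] u,v 469.7 -18.5
red 576 [235.0, 135.0] u,v 504.4 -110.3
red 446 [233.0, 185.4] u,v 553.3 -114.3
red 429 [281.6, 187.7] u,v 555.6 -66.2
red 433 [329.7, 186.9] u,v 554.8 -18.6
red 142 [554.2, 202.4] u,v 570.6 209.0
red 194 [551.8, 219.5] u,v 588.9 211.1
blue 583 [327.6, 136.2] u,v 505.4 -22.7
blue 185 [512.3, 201.0] u,v 569.1 166.1
```

View pics/end.png

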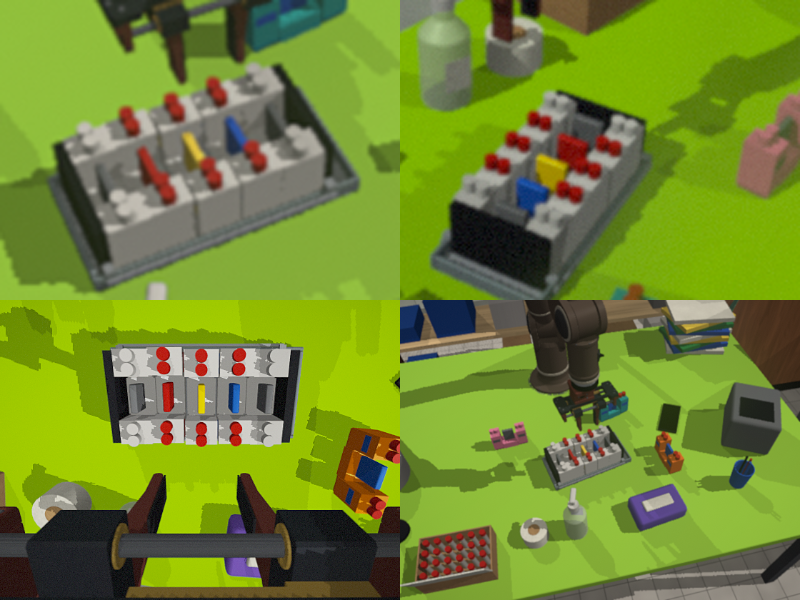

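The final views show yellow standing level in the row between red and blue, with cap rows at v = -114.5, -66.4 and -18.6 mm. All racks are upright, the bystanders are where they were, and the gripper is clear.

```bash
python3 -c "
from workcell import r
print(r.sign_off())"
```

```text
the job is handed in; nothing more can be done
None
```

The yellow rack stands flat on the tray floor between the red and blue racks; all racks are upright, the bystanders look unmoved in the final view, and the job was handed in at about 17 s of the 69 s limit.

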